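Lay out deburred enclosure parts on their check plates

TASK

The four deburred parts for the enclosure stand about the bench. Set each one upright on the white check plate that bears its outline, centred in the outline and turned so that its sides run along the outline's, and let go. Do not push the glass jar or the tape core out of their places.

Things in the scene. Friction and masses are not known exactly. Their poses are not given: they have to be found in the camera images.
- round_mid (a point): copper-coloured round tube cut-off standing on end, 48 mm outside diameter, 36 mm bore, 50 mm tall, about 0.3 kg. The point is its centre, 25 mm above its underside; z is up its height.
- square_mid (a point): bare aluminium square tube cut-off standing on end, 44 x 44 mm outside, 3 mm walls, 50 mm tall, about 0.08 kg; its x and y axes are square to its sides. The point is its centre, 25 mm above its underside; z is up its height.
- hex_mid (a point): blue six-sided spacer standing on end, 40 mm across flats (46 mm across corners), 50 mm tall, about 0.42 kg; its x axis is square to one pair of flats (the other pairs are 60 degrees on), corners lie along its y axis. The point is its centre, 25 mm above its underside; z is up its height.
- channel_mid (a point): yellow folded channel, open side down, 64 mm long along its x axis, 36 mm wide along its y axis, 50 mm tall, about 0.14 kg; grip it across the 36 mm. The point is its centre, 25 mm above its underside; z is up its height.
- plate_round: white square check plate fixed to the bench, 104 x 104 x 4 mm, with a 6 mm wide black outline centred on it: a circle, 64 mm inside diameter, for the round tube. The outline is 8 mm clear of the part all round. Origin at the plate's centre, on its underside; its top is 4 mm higher.
- plate_square: white square check plate fixed to the bench, 104 x 104 x 4 mm, with a 6 mm wide black outline centred on it: a square, 60 x 60 mm inside, sides along the plate's x and y axes, for the square tube. The outline is 8 mm clear of the part all round. Origin at the plate's centre, on its underside; its top is 4 mm higher.
- plate_hex: white square check plate fixed to the bench, 104 x 104 x 4 mm, with a 6 mm wide black outline centred on it: a regular hexagon, 56 mm across flats inside, one pair of flats square to the plate's x axis, corners along its y axis, for the six-sided spacer. The outline is 8 mm clear of the part all round. Origin at the plate's centre, on its underside; its top is 4 mm higher.
- plate_channel: white square check plate fixed to the bench, 104 x 104 x 4 mm, with a 6 mm wide black outline centred on it: a rectangle, 80 mm along the plate's x axis by 52 mm along its y axis inside, for the channel. The outline is 8 mm clear of the part all round. Origin at the plate's centre, on its underside; its top is 4 mm higher.
- jar_mid (a point): small glass jar with a red cap, 52 mm diameter, 65 mm tall, a bystander; the point is its centre, 32 mm up.
- tape_mid (a point): grey plastic ring (an empty tape core) lying flat, 80 mm outside diameter, 24 mm tall, a bystander; the point is its centre, 12 mm up.

How it is judged:
By the outcome, as a careful person would: the job done as asked, in the order asked, and still so for the second after the job is handed in, with the robot touching nothing.
It also fails if it takes over 115 s, if anything falls off the work surface, if the arm or the gripper's body presses on something with over 40 N, if the wrist force passes 120 N, or if a joint passes its speed limit or range.

ROBOT

A 7-joint arm with a two-finger parallel gripper is mounted at the origin on the work surface. World frame = base frame: x ahead of the robot, y to its left, z up, the work surface at z = 0. Lengths are in m, angles in rad, forces in N, time in s.
With the tool pointing down it reaches from about 0.425 to 0.925 m from the base axis. Payload 6.8 kg.
Tool frame: the origin (TCP) lies at the very end of the fingers, on their centre line; the grasp point (between the pads) lies 19 mm behind it; z points along the fingers, x is the direction in which the jaws open and shut, and the axes are right-handed (so a half turn about z gives the same grasp; the last joint's range is limited). The gripper opens to 85 mm and grips with 20 to 120 N. Pads are 22 mm wide; open, the fingers measure 114 mm over their backs; the gripper's body (76 mm by 85 mm) begins 54 mm behind the grasp point. The pads swing forward as they close: fully open they stand 13 mm farther back than shut.
Start: joints at [-1.42, 0.477, 0.022, 1.555, -0.011, 1.109, -0.083], TCP at [0.173, 0.653, 0.231] pointing down, gripper open.
Joint ranges: [-2.96, 2.96], [-0.34, 2.1], [-1.41, 1.46], [0.24, 2.44], [-1.37, 4.51], [0.17, 1.92], [-2.96, 2.96]. Speed limits (rad/s): [2.39, 2.39, 3.14, 3.14, 3.14, 3.14, 3.14].

INTERFACE

Orientations are given as a unit quaternion [w, x, y, z].
In Python, from station import bot gives the robot as it stands.
- The arm moves only by the shell command python3 -m creep 'ROWS' [FORCE]. ROWS is JSON, a list that holds one entry, the list of rows, each a list of 7 numbers: the shift along the tool's x, y, z in cm, then the turn, a rotation vector about the tool's x, y, z in rad, then the opening, from 0 (shut) to 1 (fully open). In form: [[[dx, dy, dz, wx, wy, wz, claw], ...]]. A call has 1 to 10 rows; each row is the pose to reach, as a shift and turn from the pose commanded when the call began, along the tool's axes at that moment; what a row does not reach only later rows make up. A row lasts 1/8 s, in which the tool goes at most 62.5 mm and 10.7 degrees, less where a joint would pass 70% of its speed; a pose out of reach is approached as far as the arm can. A call with a gripper value outside its range is refused whole. The fingers move at their own pace and stop on an object; FORCE is the grip in N (left out, the last holds). Time passes only in rows, so rows that repeat a pose let the fingers close. It gives the time, the measured TCP pose, the force and the opening at its end, in the units of the state.
- bot.get_obs(): the state, without advancing time (a new reading comes with each control period).
- bot.read_camera(name): name is "scene" or "top" or "wrist"; returns (picture, depth): 400x640x3 uint8, blue, green, red; 400x640 float32, m along the optical axis (not along the pixel's ray), 0 where there is no reading.
- bot.calibration(name): a dict with "mtx" (3x3 intrinsics, pixels), "rvec" (rotation vector, rad) and "tvec" (3), from world to camera coordinates, as OpenCV has them. Camera axes: x right, y down, z forward; pixel columns grow to the right and rows downward; lengths in m; the calibration is good to about 2 mm. A picture is of the moment at which its call begins: read the wrist's pose just before it. calibration takes no time and is no camera call; for the wrist camera it gives the pose at the moment of the call.
- bot.hand_in(): hands the job in, once; it reports no verdict.
Trained networks look in the newest picture that a camera, given by its name, has taken for a name from the list of things; names that differ only in an ending like _2 or _b are one class to them, and where a whole thing is asked for, a point or a joint stands for the part that bears it (a point fixed in the world has none). Each returns a list of dicts, best first, with "p" (0 to 1); they miss things now and then, are a little off and sometimes report something else, mostly with a low value. They report only what shows in the picture. A call takes as long as a camera call.
- bot.find_in(camera, label): "xy" ([column, row] in pixels, amid what is visible of it).
- bot.silhouettes(camera, label): "mask" (400x640 bool, what is visible of it) and "xy" ([column, row] in pixels, amid what is visible of it).
The state is a dict: "t": time; "q": joint angles; "joint_vel": joint speeds; "joint_torque": joint torques, N m; "eef_pos": TCP position; "tool_rot": TCP orientation; "contact_force": force on the tool from outside, world axes, zero at the start; "torque": the same for the moment, N m; "gripper_width": opening from 0.0 (shut) to 1.0 (fully open).
Only numpy, scipy, OpenCV 4.12 (cv2) and the standard library are available. Lean on these libraries where they do the work, as an engineer would, in place of code of your own. Each camera call takes 0.05 s, during which the arm holds its last target.

## Working session

There is one attempt and no reset: what is moved stays moved. The work goes in short steps, Python scripts to look and compute and a shell command to move; the robot and the scene stay as the last step left them, time stands still between calls to the robot, and variables do not carry over. Pictures are saved under pics/ and viewed, and the job is handed in when it is done.

```bash
ls; mkdir -p pics; python3 - <<'E'
from station import bot
import cv2
o=bot.get_obs()
print({k:(v if not hasattr(v,'round') else v) for k,v in o.items()})
for n in ["scene","top","wrist"]:
    im,d=bot.read_camera(n); cv2.imwrite(f"pics/{n}0.png",im)
    c=bot.calibration(n); print(n,c)
E
```

```text
pics
{'t': 0.0, 'q': array([-1.42009788,  0.47774684,  0.02231608,  1.55642746, -0.01149367,
        1.10929982, -0.08310111]), 'joint_vel': array([-0.00335787, -0.00104826, -0.000285  ,  0.00160424, -0.00236738,
       -0.00102292, -0.00108148]), 'joint_torque': array([ 3.40745892e-04, -5.96439064e+01,  1.60770714e+00, -2.81213075e+01,
        1.23617897e-02,  9.09469934e-03,  3.80202067e-06]), 'eef_pos': array([0.1725982 , 0.65196278, 0.2303711 ]), 'tool_rot': array([ 5.82320395e-04,  7.92425119e-01,  6.09968574e-01, -6.55533902e-04]), 'contact_force': array([-0.81823518, -0.13979385,  0.7617222 ]), 'torque': array([-0.00051347, -0.01963302, -0.02437867]), 'gripper_width': 1.002711894423577}
scene {'mtx': array([[471.56371238,   0.        , 307.11871093],
       [  0.        , 471.56371238, 202.38898878],
       [  0.        ,   0.        ,   1.        ]]), 'rvec': array([ 0.81261579,  2.75766749, -0.80962386]), 'tvec': array([ 0.4322629 , -0.20809241,  1.58412467])}
top {'mtx': array([[393.29247147,   0.        , 313.20244255],
       [  0.        , 393.29247147, 204.08151911],
       [  0.        ,   0.        ,   1.        ]]), 'rvec': array([ 2.19229913, -2.033845  ,  0.20904556]), 'tvec': array([-0.03864262,  0.49497294,  0.99289784])}
wrist {'mtx': array([[326.10528083,   0.        , 321.67554108],
       [  0.        , 326.10528083, 200.69694892],
       [  0.        ,   0.        ,   1.        ]]), 'rvec': array([-2.28143208, -1.75782401, -0.27438732]), 'tvec': array([-0.67334692, -0.039437  ,  0.38012749])}
```

View pics/scene0.png

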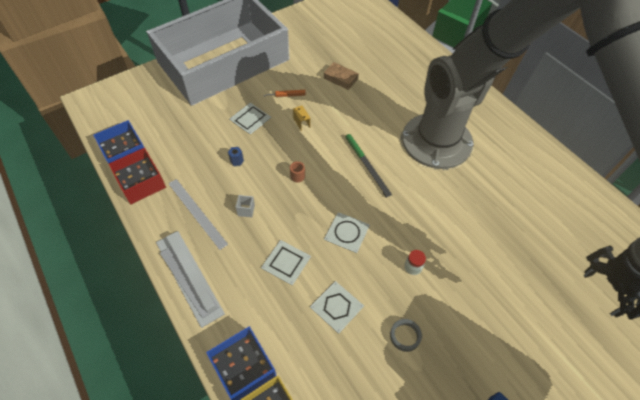

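View pics/top0.png

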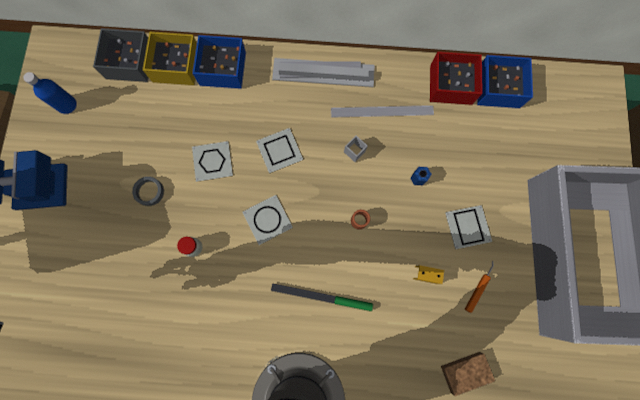

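View pics/wrist0.png

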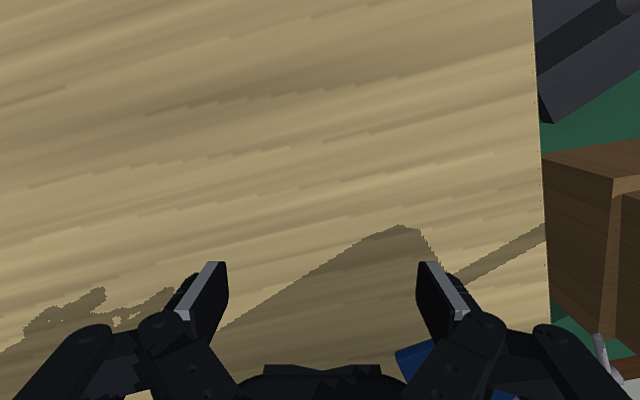

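The scene and top pictures show all the parts. Top view pixels: plates hex (211,160), square (280,150), round (267,218), channel (468,226). Parts: square (356,149), hex (421,175), round (360,218), channel (430,274). The jar is at (187,245) and the tape at (148,191). The wrist camera sees only bare bench.

```bash
cat > h.py <<'E'
from station import bot
import cv2, numpy as np
from scipy.spatial.transform import Rotation as R
NAMES=["round_mid","square_mid","hex_mid","channel_mid","plate_round","plate_square","plate_hex","plate_channel","jar_mid","tape_mid"]
class Cam:
    def __init__(s,n):
        c=bot.calibration(n); s.K=c["mtx"]; s.rv=c["rvec"]; s.tv=np.array(c["tvec"]).ravel(); s.R=cv2.Rodrigues(s.rv)[0]; s.c=-s.R.T@s.tv
    def proj(s,P): return cv2.projectPoints(np.atleast_2d(np.asarray(P,float)),s.rv,s.tv,s.K,None)[0][:,0]
    def ray(s,uv):
        uv=np.atleast_2d(np.asarray(uv,float)); d=np.c_[uv,np.ones(len(uv))]@np.linalg.inv(s.K).T
        return d@s.R
    def plane(s,uv,z):
        d=s.ray(uv); return s.c+d*((z-s.c[2])/d[:,2])[:,None]
    def cloud(s,depth,mask):
        v,u=np.nonzero(mask&(depth>0)); d=s.ray(np.c_[u,v]); return s.c+d*depth[v,u][:,None]
def tri(c1,p1,c2,p2):
    P1=c1.K@np.c_[c1.R,c1.tv];P2=c2.K@np.c_[c2.R,c2.tv]
    X=cv2.triangulatePoints(P1,P2,np.array(p1,float).reshape(2,1),np.array(p2,float).reshape(2,1)); return (X[:3]/X[3]).ravel()
def rect_plane(cam,mask,z,):
    cs,_=cv2.findContours(mask.astype(np.uint8),cv2.RETR_EXTERNAL,cv2.CHAIN_APPROX_NONE)
    c=max(cs,key=cv2.contourArea)[:,0]
    P=cam.plane(c,z)[:,:2]; (x,y),(w,h),a=cv2.minAreaRect((P*1000).astype(np.float32)); return x/1000,y/1000,w,h,a
def yaw():  # tool x axis angle in world, deg
    q=bot.get_obs()["tool_rot"]; m=R.from_quat(np.r_[q[1:],q[0]]).as_matrix(); return m
E
python3 - <<'E'
from h import *
o={}
cams={n:Cam(n) for n in["top","scene"]}
dep={}
for n in cams: dep[n]=bot.read_camera(n)[1]
for l in NAMES:
    r={}
    for n in cams:
        s=bot.silhouettes(n,l)
        print(l,n,[(round(e["p"],2),np.round(e["xy"],1).tolist(),int(e["mask"].sum())) for e in s[:3]])
        if s: r[n]=s[0]
    if len(r)==2: print("  tri",tri(cams["top"],r["top"]["xy"],cams["scene"],r["scene"]["xy"]).round(4))
    for n in r:
        c=cams[n].cloud(dep[n],r[n]["mask"]); print("  cloud med",n,np.median(c,0).round(4),"zmax",np.percentile(c[:,2],[5,50,95]).round(4))
        if "plate" in l: print("   rect",np.round(rect_plane(cams[n],r[n]["mask"],.004),3))
        else:
            t=c[c[:,2]>np.percentile(c[:,2],95)-.006]; print("   topface",((t[:,:2].max(0)+t[:,:2].min(0))/2).round(4),np.round(cv2.minAreaRect((t[:,:2]*1000).astype(np.float32))[0:2],1).tolist(),cv2.minAreaRect((t[:,:2]*1000).astype(np.float32))[2])
E
```

```text
round_mid top [(0.58, [362.5, 212.2], 133)]
round_mid scene [(0.85, [296.8, 171.0], 271)]
  tri [ 0.4789 -0.1264  0.0405]
  cloud med top [ 0.4747 -0.1385  0.0465] zmax [0.0145 0.0465 0.0519]
   topface [ 0.4676 -0.1322] [[467.8, -132.7], [45.6, 37.5]] 4.423072814941406
  cloud med scene [ 0.4712 -0.1209  0.0328] zmax [0.004  0.0328 0.0513]
   topface [ 0.4697 -0.1237] [[470.7, -125.1], [46.9, 43.6]] 57.44597244262695
square_mid top [(0.66, [353.3, 153.9], 284)]
square_mid scene [(0.71, [244.9, 204.9], 354), (0.48, [284.8, 266.3], 1187)]
  tri [ 0.6619 -0.1087  0.0155]
  cloud med top [ 0.6624 -0.1053  0.0323] zmax [0.0006 0.0323 0.0505]
   topface [ 0.6658 -0.1048] [[667.0, -105.8], [44.0, 44.4]] 49.42061233520508
  cloud med scene [ 0.6667 -0.101   0.0283] zmax [0.0003 0.0283 0.0511]
   topface [ 0.668  -0.1027] [[667.8, -103.1], [51.0, 45.0]] 52.09468460083008
hex_mid top [(0.63, [418.7, 177.8], 276), (0.47, [277.8, 150.3], 1332)]
hex_mid scene [(0.76, [235.0, 154.0], 212), (0.41, [246.0, 205.1], 384)]
  tri [ 0.5997 -0.2884  0.0306]
  cloud med top [ 0.5967 -0.2867  0.0482] zmax 
[... 2207 characters left out ...]
0084]
   rect [  0.474  -0.426 102.72  105.04   15.713]
jar_mid top [(0.57, [190.5, 247.4], 383)]
jar_mid scene [(0.76, [414.2, 261.9], 420)]
  tri [0.3605 0.3146 0.0242]
  cloud med top [0.3603 0.306  0.0637] zmax [0.0208 0.0637 0.0674]
   topface [0.3615 0.3137] [[362.3, 313.7], [43.1, 42.5]] 47.452083587646484
  cloud med scene [0.3727 0.323  0.0609] zmax [0.0075 0.0609 0.0679]
   topface [0.3632 0.3186] [[363.5, 318.6], [44.9, 44.1]] 13.419534683227539
tape_mid top []
tape_mid scene [(0.87, [413.6, 327.9], 532), (0.63, [350.0, 232.6], 1079)]
  cloud med scene [0.5064 0.4611 0.0223] zmax [-0.0005  0.0223  0.027 ]
   topface [0.5078 0.46  ] [[507.0, 459.8], [78.8, 76.7]] 25.261178970336914
```

```bash
cat >> h.py <<'E'
def pose():
    o=bot.get_obs(); q=o["tool_rot"]; return o["eef_pos"],R.from_quat(np.r_[q[1:],q[0]]).as_matrix()
def togo(x,y,z,yawdeg,sym=360):
    """shift (cm) and turn (rad) in tool axes to TCP x,y,z straight down with tool x at yaw (mod sym)"""
    p,m=pose(); cur=np.degrees(np.arctan2(m[1,0],m[0,0]))
    d=(yawdeg-cur+sym/2)%sym-sym/2; a=np.radians(cur+d)
    T=np.array([[np.cos(a),np.sin(a),0],[np.sin(a),-np.cos(a),0],[0,0,-1]]).T
    T=np.c_[[np.cos(a),np.sin(a),0],[np.sin(a),-np.cos(a),0],[0,0,-1]]
    rv=R.from_matrix(m.T@T).as_rotvec()
    print("now",p.round(4),"yaw",round(cur,1),"-> shift cm",(m.T@(np.array([x,y,z])-p)*100).round(2),"turn",rv.round(3),"deg",round(d,1))
E
python3 - <<'E'
from h import *
c=Cam("wrist");p,m=pose()
print("cam in tool",(m.T@(c.c-p)).round(4)); print((c.R@m).round(3))
togo(.5,.1,.3,75); togo(.5,.1,.3,90)
E
```

```text
cam in tool [-0.0007 -0.0797 -0.1419]
[[ 1.    -0.001  0.001]
 [ 0.001  0.952 -0.307]
 [-0.001  0.307  0.952]]
now [0.1727 0.6525 0.2313] yaw 75.2 -> shift cm [-45.04  45.78  -6.87] turn [-0.    -0.     0.003] deg -0.2
now [0.1727 0.6525 0.2313] yaw 75.2 -> shift cm [-45.04  45.78  -6.87] turn [-0.    -0.    -0.259] deg 14.8
```

```bash
python3 -m creep '[[[-53,54,-5,0,0,-0.26,1],[-53,54,-5,0,0,-0.26,1],[-53,54,-5,0,0,-0.26,1],[-53,54,-5,0,0,-0.26,1],[-53,54,-5,0,0,-0.26,1],[-53,54,-5,0,0,-0.26,1],[-53,54,-5,0,0,-0.26,1],[-53,54,-5,0,0,-0.26,1],[-53,54,-5,0,0,-0.26,1],[-53,54,-5,0,0,-0.26,1]]]' 40
python3 - <<'E'
from h import *
im,d=bot.read_camera("wrist"); cv2.imwrite("pics/w1.png",im); print(pose()[0], bot.get_obs()['t'],bot.get_obs()['q'].round(2))
E
```

```text
t: 2.5
eef_pos: [0.492, 0.1146, 0.2731]
tool_rot: [0.0, 0.707, 0.708, 0.001]
contact_force: [0.5, 1.3, 0.5]
gripper_width: 1.0
[0.49601957 0.10566445 0.27398169] 2.55 [-0.62  0.15  0.32  1.92 -0.05  1.08  1.28]
```

View pics/w1.png

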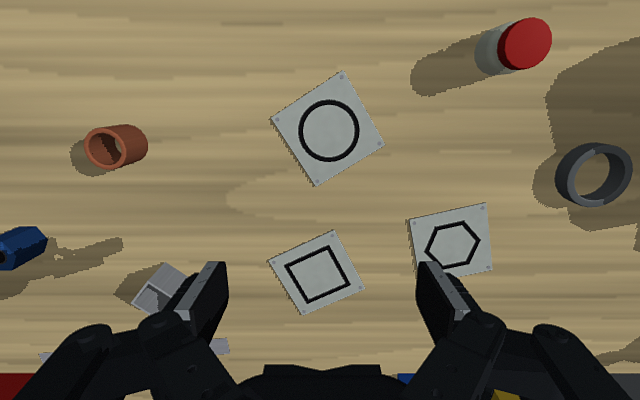

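The wrist picture shows the plates round (328,130), square (317,272) and hex (453,244), the hex one slightly covered by a finger. Also visible are the round tube (115,145), jar (525,43), tape (593,175), hex spacer (22,248) and the square tube half hidden at (160,290).

```bash
cat >> h.py <<'E'
def outline(cam,im,mask,z=.004):
    """dark outline inside the plate mask -> centre, size, angle in world plane z"""
    cs,_=cv2.findContours(mask.astype(np.uint8),cv2.RETR_EXTERNAL,cv2.CHAIN_APPROX_NONE)
    h=cv2.convexHull(max(cs,key=cv2.contourArea)); mm=np.zeros(mask.shape,np.uint8); cv2.fillConvexPoly(mm,h,1)
    mm=cv2.erode(mm,np.ones((7,7)))
    g=cv2.cvtColor(im,cv2.COLOR_BGR2GRAY); thr,_=cv2.threshold(g[mm>0].reshape(-1,1),0,1,cv2.THRESH_OTSU)
    dk=((g<thr)&(mm>0)).astype(np.uint8)
    cs,hi=cv2.findContours(dk,cv2.RETR_CCOMP,cv2.CHAIN_APPROX_NONE)
    out=[]
    for i,c in enumerate(cs):
        if cv2.contourArea(c)<150: continue
        P=(cam.plane(c[:,0],z)[:,:2]*1000).astype(np.float32)
        (x,y),(w,hh),a=cv2.minAreaRect(P); (cx,cy),r=cv2.minEnclosingCircle(P); M=cv2.moments(P.reshape(-1,1,2))
        out.append(dict(hole=hi[0][i][3]>=0,rect=np.round([x,y,w,hh,a],1).tolist(),circ=np.round([cx,cy,r],1).tolist(),cen=np.round([M['m10']/M['m00'],M['m01']/M['m00']],1).tolist()))
    return out
def plates(names,tag):
    cam=Cam("wrist"); im,d=bot.read_camera("wrist"); c2=Cam("wrist"); print("moved",(c2.c-cam.c).round(4)); cv2.imwrite(f"pics/{tag}.png",im)
    for n in names:
        s=bot.silhouettes("wrist",n)
        for e in s[:2]:
            print(n,round(e["p"],2),np.round(e["xy"]),int(e["mask"].sum()))
            if e["p"]<.4: continue
            pc=cam.cloud(d,e["mask"]); print("  z med",np.median(pc[:,2]).round(4),"rect",np.round(rect_plane(cam,e["mask"],.004),3))
            for o in outline(cam,im,e["mask"]): print("  ",o)
def parts(names,tag):
    cam=Cam("wrist"); im,d=bot.read_camera("wrist"); cv2.imwrite(f"pics/{tag}.png",im)
    for n in names:
        s=bot.silhouettes("wrist",n)
        for e in s[:2]:
            print(n,round(e["p"],2),np.round(e["xy"]),int(e["mask"].sum()))
            if e["p"]<.4: continue
            pc=cam.cloud(d,e["mask"]); zt=np.percentile(pc[:,2],95); t=pc[pc[:,2]>zt-.006]
            (x,y),(w,h),a=cv2.minAreaRect((t[:,:2]*1000).astype(np.float32)); print("  ztop",zt.round(4),"rect",np.round([x,y,w,h,a],1),"circ",np.round(cv2.minEnclosingCircle((t[:,:2]*1000).astype(np.float32)),1) if 0 else cv2.minEnclosingCircle((t[:,:2]*1000).astype(np.float32)))
E
python3 - <<'E'
from h import *
plates(["plate_round","plate_square","plate_hex"],"w2")
parts(["round_mid","jar_mid","tape_mid"],"w3")
o=bot.get_obs();print(o['t'],o['eef_pos'])
E
```

```text
moved [-0.0015  0.0033 -0.0003]
plate_round 0.63 [333. 127.] 7168
  z med 0.0032 rect [  0.454   0.122 104.041 104.982  31.424]
   {'hole': np.False_, 'rect': [454.5, 122.3, 74.5, 75.0, 89.6], 'circ': [454.6, 122.5, 38.0], 'cen': [454.6, 122.4]}
   {'hole': np.True_, 'rect': [454.3, 122.3, 64.6, 65.3, 89.6], 'circ': [454.6, 122.4, 33.2], 'cen': [454.6, 122.4]}
plate_square 0.71 [326. 269.] 4630
  z med 0.0032 rect [  0.655   0.108 104.55  104.684  27.407]
   {'hole': np.False_, 'rect': [656.6, 108.0, 72.1, 71.3, 27.0], 'circ': [656.6, 108.2, 49.6], 'cen': [656.5, 108.0]}
   {'hole': np.True_, 'rect': [656.6, 108.0, 62.4, 63.0, 26.9], 'circ': [656.5, 107.9, 43.4], 'cen': [656.6, 108.0]}
plate_hex 0.71 [463. 237.] 4966
  z med 0.0031 rect [  0.61    0.294 106.628 105.415  14.353]
   {'hole': np.False_, 'rect': [610.1, 294.8, 68.1, 75.8, 14.4], 'circ': [609.8, 295.3, 39.2], 'cen': [609.9, 294.7]}
   {'hole': np.True_, 'rect': [609.8, 295.0, 65.1, 58.0, 45.0], 'circ': [610.1, 294.7, 32.6], 'cen': [609.9, 294.7]}
round_mid 0.94 [115. 147.] 2233
  ztop 0.0498 rect [ 469.2 -129.    47.4   46.1   56.5] circ ((469.5425720214844, -129.3480682373047), 24.224336624145508)
jar_mid 0.88 [510.  50.] 3266
  ztop 0.0651 rect [363.1 314.8  45.2  45.3  26.3] circ ((362.6597595214844, 315.0608215332031), 23.74176597595215)
tape_mid 0.89 [603. 178.] 2995
  ztop 0.0238 rect [506.9 456.   79.   79.3   7.5] circ ((507.23919677734375, 456.4551086425781), 40.81138229370117)
2.95 [0.49055727 0.11783615 0.2723771 ]
```

```bash
python3 - <<'E'
from h import *
togo(.4695,-.129,.18,90,180)
E
```

```text
now [0.4906 0.1178 0.2724] yaw 90.2 -> shift cm [-24.68  -2.2    9.23] turn [-0.    -0.     0.004] deg -0.2
```

```bash
python3 -m creep '[[[-24.7,-2.2,9.2,0,0,0,1],[-24.7,-2.2,9.2,0,0,0,1],[-24.7,-2.2,9.2,0,0,0,1],[-24.7,-2.2,9.2,0,0,0,1],[-24.7,-2.2,9.2,0,0,0,1],[-24.7,-2.2,9.2,0,0,0,1],[-24.7,-2.2,9.2,0,0,0,1],[-24.7,-2.2,9.2,0,0,0,1]]]' 40
python3 - <<'E'
from h import *
parts(["round_mid","square_mid","hex_mid","channel_mid"],"w4")
o=bot.get_obs();print(o['t'],o['eef_pos'])
E
```

```text
t: 3.95
eef_pos: [0.4703, -0.1289, 0.1809]
tool_rot: [0.0, 0.706, 0.709, 0.001]
contact_force: [-0.3, -0.5, 0.6]
gripper_width: 0.998
round_mid 0.87 [322. 193.] 2061
  ztop 0.0498 rect [ 469.2 -129.5   46.7   46.7    1.7] circ ((469.2467346191406, -129.51988220214844), 23.826486587524414)
square_mid 0.86 [342. 351.] 2151
  ztop 0.049 rect [ 562.1 -115.6  209.4   58.2    5. ] circ ((564.134033203125, -115.39751434326172), 106.70834350585938)
hex_mid 0.89 [159. 295.] 885
  ztop 0.0504 rect [ 533.4 -244.    16.7  196.6   47.4] circ ((531.1075439453125, -246.41754150390625), 98.36602783203125)
channel_mid 0.69 [83. 20.] 4529
  ztop 0.0506 rect [ 337.5 -314.8   65.6   34.8   83.3] circ ((337.40777587890625, -314.5855712890625), 36.19903564453125)
channel_mid 0.59 [341. 347.] 2109
  ztop 0.0488 rect [ 562.8 -115.5  208.    58.2    5. ] circ ((564.8076782226562, -115.33887481689453), 106.05795288085938)
4.2 [ 0.46965481 -0.13022091  0.18065954]
```

View pics/w4.png

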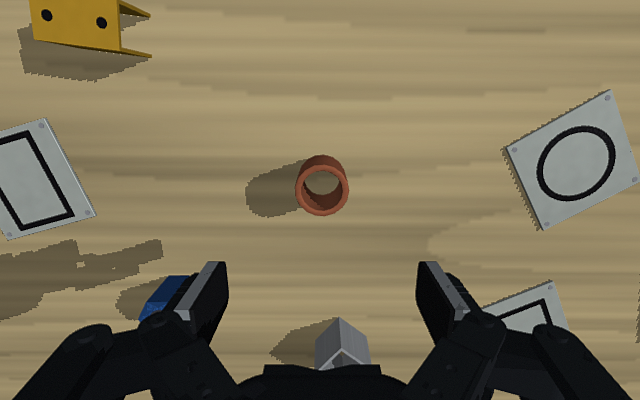

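The copper tube sits at (322,188), centred between the fingers. The measured centre is (469.2, -129.5) mm with its top at about 50 mm. I'll descend and grip.

```bash
python3 -m creep '[[[0,0,6,0,0,0,1],[0,0,12,0,0,0,1],[0,0,15.5,0,0,0,1],[0,0,17,0,0,0,1],[0,0,17,0,0,0,1],[0,0,17,0,0,0,0.3],[0,0,17,0,0,0,0.3],[0,0,17,0,0,0,0.3],[0,0,17,0,0,0,0.3],[0,0,17,0,0,0,0.3]]]' 40
python3 -m creep '[[[0,0,0,0,0,0,0.3],[0,0,0,0,0,0,0.3],[0,0,0,0,0,0,0.3]]]' 40
```

```text
t: 5.45
eef_pos: [0.4705, -0.1306, 0.012]
tool_rot: [0.001, 0.707, 0.708, 0.001]
contact_force: [-1.6, 0.8, 7.8]
gripper_width: 0.561
t: 5.82
eef_pos: [0.4705, -0.1306, 0.012]
tool_rot: [0.001, 0.707, 0.708, 0.001]
contact_force: [-1.5, 1.0, 9.0]
gripper_width: 0.557
```

```bash
python3 -m creep '[[[0,0,-5,0,0,0,0.3],[0,0,-10,0,0,0,0.3],[6,-0.4,-12,0,0,0,0.3],[12,-0.8,-12,0,0,0,0.3],[18,-1.3,-12,0,0,0,0.3],[23,-1.6,-12,0,0,0,0.3],[25.3,-1.6,-12,0,0,0,0.3],[25.3,-1.6,-12,0,0,0,0.3],[25.3,-1.6,-12,0,0,0,0.3],[25.3,-1.6,-12,0,0,0,0.3]]]' 40
python3 - <<'E'
from h import *
plates(["plate_round"],"w5")
togo(.4546,.1224,.0165,90,180)
E
```

```text
t: 7.08
eef_pos: [0.4532, 0.1209, 0.1306]
tool_rot: [0.0, 0.707, 0.707, -0.0]
contact_force: [0.6, -0.8, -3.5]
gripper_width: 0.56
moved [ 0.      0.0001 -0.    ]
plate_round 0.89 [326. 181.] 11399
  z med 0.0033 rect [  0.454   0.123 105.741 104.523  32.804]
   {'hole': np.False_, 'rect': [452.4, 122.6, 76.0, 71.5, 86.1], 'circ': [459.5, 124.1, 43.2], 'cen': [454.4, 122.7]}
   {'hole': np.True_, 'rect': [450.1, 123.0, 64.6, 55.4, 87.5], 'circ': [454.6, 122.6, 32.7], 'cen': [450.3, 122.8]}
plate_round 0.63 [524. 315.] 2742
  z med 0.003 rect [  0.573   0.323 107.927  52.708  53.067]
   {'hole': np.False_, 'rect': [586.2, 313.8, 50.5, 12.7, 53.2], 'circ': [590.6, 310.5, 25.2], 'cen': [586.5, 313.7]}
now [0.4532 0.1212 0.1306] yaw 90.0 -> shift cm [ 0.12  0.14 11.41] turn [ 0.     0.    -0.001] deg 0.0
```

View pics/w5.png

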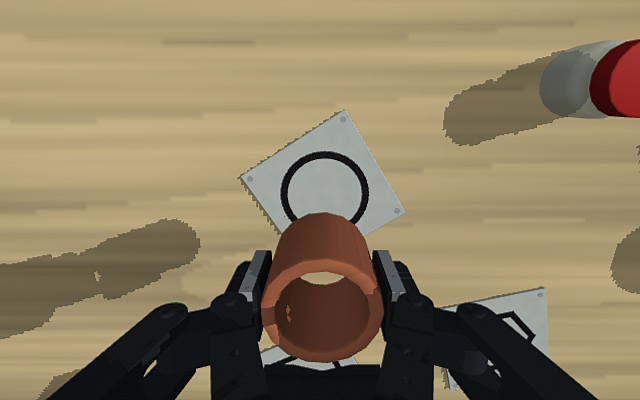

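The tube hangs in the fingers at (322,290), with the circle at (325,190) ahead of it. The plate centre reads (454.5, 122.6) again. Next I'll check where the part sits in the hand.

```bash
python3 - <<'E'
from h import *
parts(["round_mid"],"w6")
print(bot.get_obs()["eef_pos"])
E
```

```text
round_mid 0.63 [322. 291.] 13902
  ztop 0.168 rect [452.1 120.8  47.3  47.6  48.7] circ ((452.2193603515625, 121.26332092285156), 24.559955596923828)
[0.45323597 0.12158888 0.1305168 ]
```

```bash
python3 -m creep '[[[0.16,0.23,5,0,0,0,0.3],[0.16,0.23,9,0,0,0,0.3],[0.16,0.23,10.8,0,0,0,0.3],[0.16,0.23,11.4,0,0,0,0.3],[0.16,0.23,11.4,0,0,0,0.3],[0.16,0.23,11.4,0,0,0,0.3]]]' 40
python3 -m creep '[[[0,0,0,0,0,0,0.75],[0,0,0,0,0,0,0.8],[0,0,0,0,0,0,1],[0,0,-5,0,0,0,1],[0,0,-11,0,0,0,1],[0,0,-17,0,0,0,1],[0,0,-17,0,0,0,1],[0,0,-17,0,0,0,1]]]' 40
python3 - <<'E'
from h import *
plates(["plate_round"],"w7")
parts(["round_mid"],"w8")
o=bot.get_obs();print(o['t'],o['eef_pos'])
E
```

```text
t: 8.02
eef_pos: [0.4562, 0.1241, 0.0171]
tool_rot: [0.0, 0.707, 0.707, 0.001]
contact_force: [-1.1, 0.5, -2.8]
gripper_width: 0.563
t: 9.02
eef_pos: [0.4551, 0.124, 0.1863]
tool_rot: [-0.0, 0.707, 0.708, 0.0]
contact_force: [0.4, 0.1, 0.0]
gripper_width: 1.002
moved [-0.0003 -0.0001 -0.0006]
plate_round 0.63 [320. 171.] 8146
  z med 0.0032 rect [  0.454   0.122 104.503 104.701  31.97 ]
   {'hole': np.False_, 'rect': [458.7, 118.7, 77.4, 87.2, 38.5], 'circ': [453.8, 112.7, 48.0], 'cen': [457.0, 117.8]}
   {'hole': np.True_, 'rect': [439.2, 130.0, 64.5, 31.1, 63.4], 'circ': [451.5, 123.8, 32.3], 'cen': [436.2, 129.8]}
round_mid 0.83 [322. 195.] 2059
  ztop 0.0538 rect [454.9 123.6  46.7  47.1  89. ] circ ((454.942138671875, 123.40245056152344), 23.798513412475586)
round_mid 0.18 [491. 285.] 2580
9.225 [0.45456975 0.12350428 0.18515393]
```

View pics/w8.png

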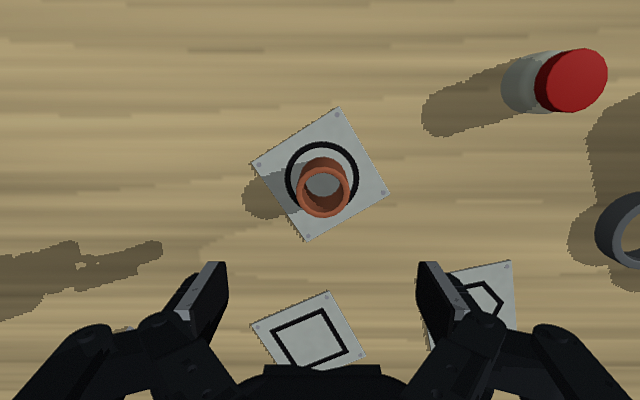

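The round tube stands inside the circle at (322,190), about 1 mm off centre. Next is the square tube.

```bash
python3 - <<'E'
from h import *
togo(.666,-.105,.19,50,180); print(bot.get_obs()['q'].round(2))
E
```

```text
now [0.4546 0.1235 0.1852] yaw 90.1 -> shift cm [-22.88  21.12  -0.5 ] turn [-0.002  0.002  0.699] deg -40.1
[-0.79  0.21  0.44  2.1  -0.11  0.86  1.3 ]
```

```bash
python3 -m creep '[[[-22.9,21.1,-0.5,0,0,0.7,1],[-22.9,21.1,-0.5,0,0,0.7,1],[-22.9,21.1,-0.5,0,0,0.7,1],[-22.9,21.1,-0.5,0,0,0.7,1],[-22.9,21.1,-0.5,0,0,0.7,1],[-22.9,21.1,-0.5,0,0,0.7,1],[-22.9,21.1,-0.5,0,0,0.7,1],[-22.9,21.1,-0.5,0,0,0.7,1],[-22.9,21.1,-0.5,0,0,0.7,1]]]' 40
python3 - <<'E'
from h import *
parts(["square_mid","hex_mid"],"w9")
o=bot.get_obs();print(o['t'],o['eef_pos'],o['q'].round(2))
E
```

```text
t: 10.35
eef_pos: [0.6664, -0.1033, 0.1915]
tool_rot: [-0.0, 0.906, 0.423, 0.0]
contact_force: [0.5, 0.4, 0.2]
gripper_width: 1.001
square_mid 0.67 [323. 195.] 1820
  ztop 0.0498 rect [ 668.2 -105.9   43.8   44.4   51.3] circ ((667.8493041992188, -105.79975891113281), 30.360816955566406)
hex_mid 0.78 [141. 248.] 2516
  ztop 0.0504 rect [ 602.7 -289.1   41.    44.3   60.7] circ ((603.709716796875, -289.272705078125), 23.152027130126953)
10.5 [ 0.66666661 -0.10410599  0.19177164] [-0.36  0.58  0.62  1.63 -0.37  1.06  1.24]
```

View pics/w9.png

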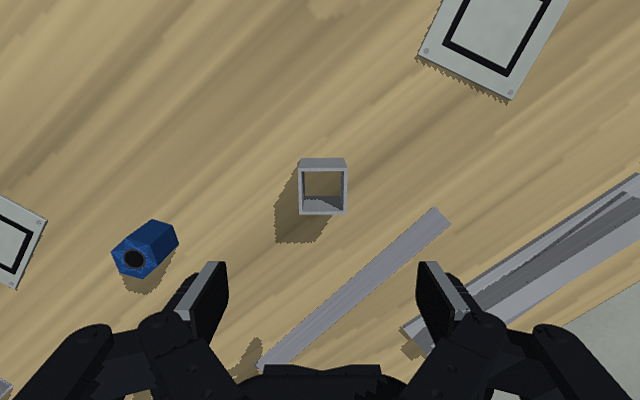

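The square tube lies straight ahead at (323,188), about 51° in the world. The flat bar is clear of the fingers' path.

```bash
python3 - <<'E'
from h import *
togo(.668,-.1058,.010,51.2,180)
E
```

```text
now [ 0.6667 -0.1041  0.1918] yaw 50.0 -> shift cm [-0.05  0.21 18.18] turn [-0.    -0.001 -0.021] deg 1.2
```

```bash
python3 -m creep '[[[-0.05,0.2,6,0,0,-0.02,1],[-0.05,0.2,12,0,0,-0.02,1],[-0.05,0.2,16.5,0,0,-0.02,1],[-0.05,0.2,18.2,0,0,-0.02,1],[-0.05,0.2,18.2,0,0,-0.02,1],[-0.05,0.2,18.2,0,0,-0.02,0.3],[-0.05,0.2,18.2,0,0,-0.02,0.3],[-0.05,0.2,18.2,0,0,-0.02,0.3],[-0.05,0.2,18.2,0,0,-0.02,0.3],[-0.05,0.2,18.2,0,0,-0.02,0.3]]]' 30
python3 -m creep '[[[0,0,0,0,0,0,0.3],[0,0,0,0,0,0,0.3],[0,0,-5,0,0,0,0.3],[0,0,-11,0,0,0,0.3],[0,0,-13,0,0,0,0.3],[0,0,-13,0,0,0,0.3]]]' 30
python3 - <<'E'
from h import *
togo(.6565,.108,.14,26.9,180)
E
```

```text
t: 11.75
eef_pos: [0.6692, -0.1067, 0.0113]
tool_rot: [0.001, 0.902, 0.431, 0.001]
contact_force: [-1.6, 0.7, 7.0]
gripper_width: 0.512
t: 12.5
eef_pos: [0.6688, -0.1065, 0.141]
tool_rot: [0.001, 0.902, 0.431, 0.001]
contact_force: [0.0, -0.1, -1.0]
gripper_width: 0.511
now [ 0.6688 -0.1065  0.141 ] yaw 51.1 -> shift cm [ 15.93 -14.43   0.11] turn [ 0.002 -0.003  0.423] deg -24.2
```

```bash
python3 -m creep '[[[15.9,-14.4,0,0,0,0.42,0.3],[15.9,-14.4,0,0,0,0.42,0.3],[15.9,-14.4,0,0,0,0.42,0.3],[15.9,-14.4,0,0,0,0.42,0.3],[15.9,-14.4,0,0,0,0.42,0.3],[15.9,-14.4,0,0,0,0.42,0.3],[15.9,-14.4,0,0,0,0.42,0.3]]]' 30
python3 - <<'E'
from h import *
plates(["plate_square"],"w10")
parts(["square_mid"],"w11")
print(bot.get_obs()["eef_pos"])
togo(.6565,.108,.0155,26.9,180)
E
```

```text
t: 13.38
eef_pos: [0.6555, 0.1052, 0.1391]
tool_rot: [0.0, 0.973, 0.232, -0.0]
contact_force: [0.0, -0.1, -0.7]
gripper_width: 0.513
moved [0.0001 0.0002 0.0002]
plate_square 0.96 [327. 172.] 10688
  z med 0.0033 rect [  0.656   0.109 103.867 103.091  26.376]
   {'hole': np.False_, 'rect': [654.4, 112.7, 72.0, 61.3, 26.9], 'circ': [654.4, 112.4, 46.7], 'cen': [650.1, 121.5]}
square_mid 0.9 [322. 294.] 15458
  ztop 0.1777 rect [655.  105.5  45.1  46.3  26.8] circ ((654.3079223632812, 105.69279479980469), 30.714723587036133)
[0.65579657 0.10657479 0.13954224]
now [0.6558 0.1066 0.1395] yaw 27.0 -> shift cm [ 0.13 -0.1  12.4 ] turn [ 0.    -0.     0.001] deg -0.1
```

View pics/w11.png

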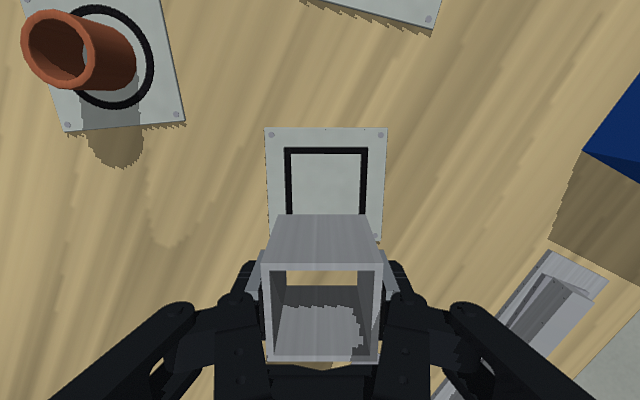

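The tube is held at (322,310), with the square outline at (325,185) ahead and parallel to it.

```bash
python3 -m creep '[[[0.17,-0.05,5,0,0,0,0.3],[0.17,-0.05,10,0,0,0,0.3],[0.17,-0.05,11.8,0,0,0,0.3],[0.17,-0.05,12.4,0,0,0,0.3],[0.17,-0.05,12.4,0,0,0,0.3],[0.17,-0.05,12.4,0,0,0,0.3]]]' 30
python3 -m creep '[[[0,0,0,0,0,0,0.75],[0,0,0,0,0,0,0.8],[0,0,0,0,0,0,1],[0,0,-5,0,0,0,1],[0,0,-11,0,0,0,1],[0,0,-17,0,0,0,1],[0,0,-17,0,0,0,1],[0,0,-17,0,0,0,1]]]' 40
python3 - <<'E'
from h import *
plates(["plate_square"],"w12")
parts(["square_mid"],"w13")
o=bot.get_obs();print(o['t'],o['eef_pos'])
togo(.6025,-.289,.19,0,60)
E
```

```text
t: 14.32
eef_pos: [0.6584, 0.1089, 0.0172]
tool_rot: [0.0, 0.972, 0.234, 0.001]
contact_force: [-0.2, -0.3, -1.1]
gripper_width: 0.515
t: 15.32
eef_pos: [0.6566, 0.1091, 0.1851]
tool_rot: [-0.0, 0.972, 0.234, -0.0]
contact_force: [1.4, 0.1, -0.7]
gripper_width: 1.001
moved [-0.0003  0.0001 -0.0009]
plate_square 0.55 [321. 170.] 8122
  z med 0.0033 rect [  0.656   0.109 103.603 104.16   26.822]
   {'hole': np.False_, 'rect': [663.5, 96.2, 44.1, 41.8, 26.6], 'circ': [663.8, 96.3, 30.1], 'cen': [666.8, 93.9]}
   {'hole': np.False_, 'rect': [656.8, 107.8, 72.1, 71.1, 27.1], 'circ': [656.9, 107.8, 50.0], 'cen': [653.0, 115.1]}
square_mid 0.96 [324. 196.] 1893
  ztop 0.054 rect [657.1 108.9  43.   44.3  26.8] circ ((656.4205322265625, 109.68114471435547), 29.6602725982666)
15.525 [0.65609884 0.1088492  0.18382187]
now [0.6561 0.1088 0.1838] yaw 27.0 -> shift cm [-22.87  33.    -0.57] turn [0.    0.003 0.472] deg -27.0
```

View pics/w13.png

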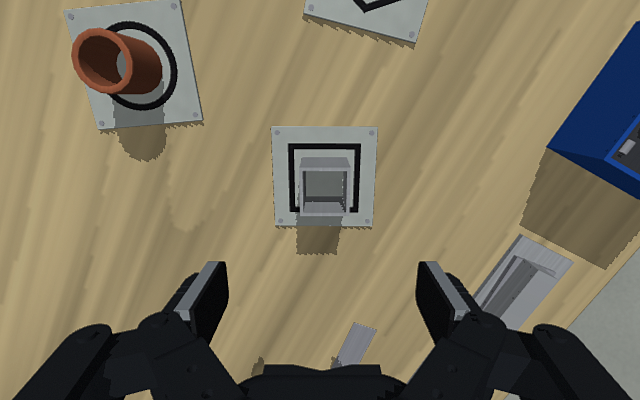

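The square tube stands in its outline at (325,190), within about 1 mm. Next is the hex spacer.

```bash
python3 -m creep '[[[-22.9,33,-0.6,0,0,0.22,1],[-22.9,33,-0.6,0,0,0.22,1],[-22.9,33,-0.6,0,0,0.22,1],[-22.9,33,-0.6,0,0,0.22,1],[-22.9,33,-0.6,0,0,0.22,1],[-22.9,33,-0.6,0,0,0.22,1],[-22.9,33,-0.6,0,0,0.22,1],[-22.9,33,-0.6,0,0,0.22,1],[-22.9,33,-0.6,0,0,0.22,1],[-22.9,33,-0.6,0,0,0.22,1]]]' 40
python3 - <<'E'
from h import *
cam=Cam("wrist");im,d=bot.read_camera("wrist"); cv2.imwrite("pics/w14.png",im)
s=bot.silhouettes("wrist","hex_mid")[0]; print(s["p"],s["xy"])
pc=cam.cloud(d,s["mask"]); zt=np.percentile(pc[:,2],95); print("zt",zt)
t=pc[(pc[:,2]>zt-.004)][:,:2]*1000
hull=cv2.convexHull(t.astype(np.float32))[:,0]
best=[]
for a in np.arange(0,60,.5):
    ex=[]
    for k in range(3):
        n=np.array([np.cos(np.radians(a+60*k)),np.sin(np.radians(a+60*k))]); v=hull@n; ex.append((v.max()-v.min(),(v.max()+v.min())/2))
    best.append((sum(e[0] for e in ex),a,np.round(ex,1).tolist()))
best.sort(); print(best[:3])
print("circ",cv2.minEnclosingCircle(hull),"mean of hull",cv2.moments(hull)['m10']/cv2.moments(hull)['m00'],cv2.moments(hull)['m01']/cv2.moments(hull)['m00'])
o=bot.get_obs();print(o['t'],o['eef_pos'],o['q'].round(2))
E
```

```text
t: 16.77
eef_pos: [0.6038, -0.2871, 0.1909]
tool_rot: [-0.001, 0.992, 0.127, -0.0]
contact_force: [-0.7, 0.4, 0.5]
gripper_width: 1.0
0.78 [320.2, 183.0]
zt 0.05046705556926103
[(np.float64(120.33979926513996), np.float64(1.0), [[39.9, 598.1], [40.0, 39.3], [40.4, -558.8]]), (np.float64(120.44770335991362), np.float64(0.5), [[40.0, 600.7], [40.0, 45.2], [40.5, -555.7]]), (np.float64(120.53876795445804), np.float64(1.5), [[39.9, 595.4], [40.1, 33.4], [40.5, -562.0]])]
circ ((603.1890869140625, -289.2315673828125), 22.80199432373047) mean of hull 603.2438323777209 -289.3039158847789
16.875 [ 0.60364777 -0.28756262  0.19123325] [-0.17  0.62  0.79  1.65 -0.49  1.08  1.01]
```

View pics/w14.png

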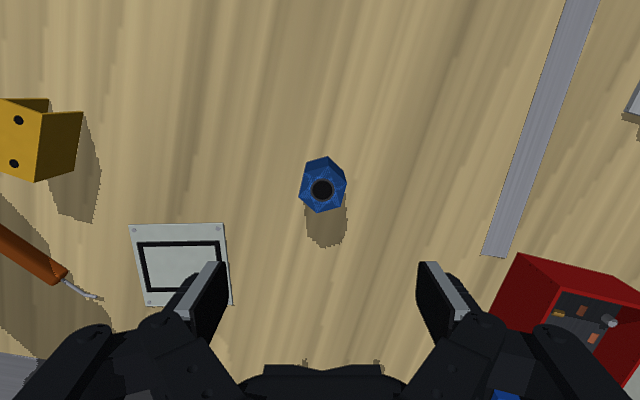

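The hex spacer is at (322,186). Its flats lie at 1.0° mod 60, its centre is (603.2, -289.3) mm and its top is at 50 mm.

```bash
python3 - <<'E'
from h import *
togo(.6032,-.2893,.0105,1.0,180)
E
```

```text
now [ 0.6036 -0.2876  0.1912] yaw 14.6 -> shift cm [-0.09  0.17 18.07] turn [-0.001  0.     0.237] deg -13.6
```

```bash
python3 -m creep '[[[-0.1,0.07,5,0,0,0.15,1],[-0.1,0.07,11,0,0,0.24,1],[-0.1,0.07,16,0,0,0.24,1],[-0.1,0.07,18.1,0,0,0.24,1],[-0.1,0.07,18.1,0,0,0.24,1],[-0.1,0.07,18.1,0,0,0.24,0.3],[-0.1,0.07,18.1,0,0,0.24,0.3],[-0.1,0.07,18.1,0,0,0.24,0.3],[-0.1,0.07,18.1,0,0,0.24,0.3],[-0.1,0.07,18.1,0,0,0.24,0.3]]]' 50
python3 -m creep '[[[0,0,0,0,0,0,0.3],[0,0,0,0,0,0,0.3],[0,0,-5,0,0,0,0.3],[0,0,-11,0,0,0,0.3],[0,0,-13,0,0,0,0.3],[0,0,-13,0,0,0,0.3]]]' 50
python3 - <<'E'
from h import *
togo(.6099,.2947,.14,14.4,180)
E
```

```text
t: 18.12
eef_pos: [0.6037, -0.2907, 0.0124]
tool_rot: [0.0, 1.0, 0.006, 0.002]
contact_force: [0.5, 1.0, 7.2]
gripper_width: 0.461
t: 18.88
eef_pos: [0.6025, -0.2899, 0.1409]
tool_rot: [-0.0, 1.0, 0.006, 0.001]
contact_force: [0.4, 1.1, -5.2]
gripper_width: 0.466
now [ 0.6025 -0.2899  0.1409] yaw 0.7 -> shift cm [  1.45 -58.44   0.1 ] turn [-0.    -0.001 -0.239] deg 13.7
```

```bash
python3 -m creep '[[[1.4,-58.4,0,0,0,-0.24,0.3],[1.4,-58.4,0,0,0,-0.24,0.3],[1.4,-58.4,0,0,0,-0.24,0.3],[1.4,-58.4,0,0,0,-0.24,0.3],[1.4,-58.4,0,0,0,-0.24,0.3],[1.4,-58.4,0,0,0,-0.24,0.3],[1.4,-58.4,0,0,0,-0.24,0.3],[1.4,-58.4,0,0,0,-0.24,0.3],[1.4,-58.4,0,0,0,-0.24,0.3],[1.4,-58.4,0,0,0,-0.24,0.3]]]' 50
python3 - <<'E'
from h import *
togo(.6099,.2947,.14,14.4,180)
E
```

```text
t: 20.12
eef_pos: [0.6059, 0.3006, 0.1364]
tool_rot: [-0.0, 0.992, 0.13, -0.003]
contact_force: [0.2, -0.3, -4.6]
gripper_width: 0.463
now [0.6059 0.3006 0.1364] yaw 14.9 -> shift cm [ 0.23  0.67 -0.36] turn [-0.002  0.005  0.009] deg -0.5
```

Let it settle, then look.

```bash
python3 -m creep '[[[0,0,0,0,0,0,0.3],[0,0,0,0,0,0,0.3],[0,0,0,0,0,0,0.3],[0,0,0,0,0,0,0.3]]]' 50
cat >> h.py <<'E'
def hexfit(t):
    hull=cv2.convexHull(t.astype(np.float32))[:,0]; best=[]
    for a in np.arange(0,60,.25):
        ex=[]
        for k in range(3):
            n=np.array([np.cos(np.radians(a+60*k)),np.sin(np.radians(a+60*k))]); v=hull@n; ex.append(v.max()-v.min())
        best.append((sum(ex),a,np.round(ex,1).tolist()))
    best.sort(); M=cv2.moments(hull); print("hex",best[0],best[1][1],"cen",np.round([M['m10']/M['m00'],M['m01']/M['m00']],1),cv2.minEnclosingCircle(hull))
def hexpart(tag):
    cam=Cam("wrist");im,d=bot.read_camera("wrist"); cv2.imwrite(f"pics/{tag}.png",im)
    s=bot.silhouettes("wrist","hex_mid")[0]; print(s["p"],s["xy"])
    pc=cam.cloud(d,s["mask"]); zt=np.percentile(pc[:,2],95); print("zt",zt.round(4)); hexfit(pc[pc[:,2]>zt-.004][:,:2]*1000)
E
python3 - <<'E'
from h import *
plates(["plate_hex"],"w15")
hexpart("w16")
togo(.6099,.2947,.0165,14.4,180)
E
```

```text
t: 20.62
eef_pos: [0.6095, 0.2926, 0.1406]
tool_rot: [0.0, 0.992, 0.125, -0.0]
contact_force: [0.0, 0.3, -4.6]
gripper_width: 0.46
moved [-0.0001  0.0004  0.0001]
0.67 [320.5, 287.9]
zt 0.1784
hex (np.float64(122.36175543268564), np.float64(14.5), [39.7, 41.3, 41.3]) 14.75 cen [607.8 294.4] ((607.6529541015625, 294.5088195800781), 23.058542251586914)
now [0.6093 0.2938 0.1406] yaw 14.4 -> shift cm [ 0.08 -0.07 12.41] turn [-0. -0.  0.] deg -0.0
```

View pics/w16.png

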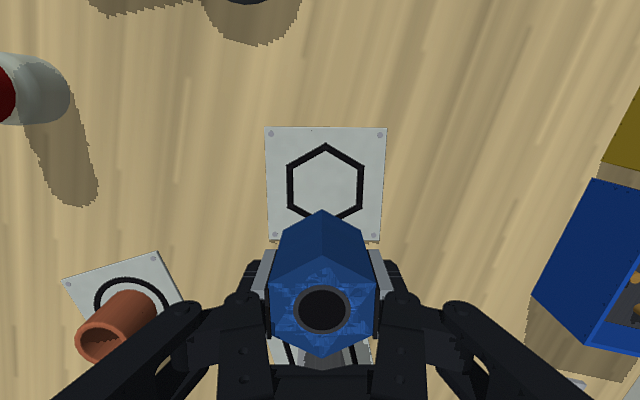

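The spacer is at (322,290) and the hexagon outline at (325,183), parallel to it. The network missed the plate, so I'll measure the outline from the pixels.

```bash
python3 - <<'E'
from h import *
cam=Cam("wrist"); im=cv2.imread("pics/w15.png")
m=np.zeros((400,640),np.uint8); cv2.fillConvexPoly(m,np.array([[268,130],[385,130],[380,232],[350,232],[322,206],[292,232],[270,232]]),1)
g=cv2.cvtColor(im,cv2.COLOR_BGR2GRAY); dk=(g<90)&(m>0)
v,u=np.nonzero(dk); P=cam.plane(np.c_[u,v],.004)[:,:2]*1000
a=np.radians(14.4)
for aa in (0,60,-60):
    n=np.array([np.cos(a+np.radians(aa)),np.sin(a+np.radians(aa))]); q=P@n; print(aa,np.percentile(q,[.3,99.7]).round(1),"cen",((q.max()+q.min())/2).round(1),"ext",np.ptp(q).round(1),"pred",(np.array([609.9,294.7])@n).round(1))
E
```

```text
0 [628.2 698.5] cen 662.5 ext 72.5 pred 664.0
60 [393.8 483.4] cen 437.8 ext 91.6 pred 447.9
-60 [181.3 268. ] cen 225.5 ext 88.8 pred 216.2
```

```bash
python3 - <<'E'
from h import *
from scipy.optimize import minimize
cam=Cam("wrist"); im=cv2.imread("pics/w15.png")
g=cv2.cvtColor(im,cv2.COLOR_BGR2GRAY)
m=np.zeros((400,640),np.uint8); cv2.rectangle(m,(276,136),(376,200),1,-1)
dk=(g<80)&(m>0); v,u=np.nonzero(dk); print(len(u),u.min(),u.max(),v.min(),v.max())
P=cam.plane(np.c_[u,v],.004)[:,:2]*1000
def f(x):
    q=P-x[:2]; r=np.max([np.abs(q@[np.cos(np.radians(x[2]+k)),np.sin(np.radians(x[2]+k))]) for k in(0,60,120)],0)
    return np.sum(np.abs(r-31))
b=min((minimize(f,[609.9+i,294.7+j,a],method="Nelder-Mead") for i in(-2,2) for j in(-2,2) for a in (12,16)),key=lambda r:r.fun); print(b.x.round(2),b.fun/len(P))
E
```

```text
990 286 364 142 200
[610.18 296.41  13.95] 1.4219803486452527
```

```bash
python3 -m creep '[[[0.14,-0.03,5,0,0,0,0.3],[0.14,-0.03,10,0,0,0,0.3],[0.14,-0.03,11.8,0,0,0,0.3],[0.14,-0.03,12.4,0,0,0,0.3],[0.14,-0.03,12.4,0,0,0,0.3],[0.14,-0.03,12.4,0,0,0,0.3]]]' 50
python3 -m creep '[[[0,0,0,0,0,0,0.75],[0,0,0,0,0,0,0.8],[0,0,0,0,0,0,1],[0,0,-5,0,0,0,1],[0,0,-11,0,0,0,1],[0,0,-17,0,0,0,1],[0,0,-17,0,0,0,1],[0,0,-17,0,0,0,1]]]' 40
python3 - <<'E'
from h import *
plates(["plate_hex"],"w17")
hexpart("w18")
o=bot.get_obs();print(o['t'],o['eef_pos'],o['q'].round(2))
E
```

```text
t: 21.58
eef_pos: [0.612, 0.2952, 0.0184]
tool_rot: [-0.001, 0.992, 0.126, 0.002]
contact_force: [0.6, 0.4, -5.3]
gripper_width: 0.467
t: 22.58
eef_pos: [0.6102, 0.2948, 0.1863]
tool_rot: [-0.0, 0.992, 0.126, -0.0]
contact_force: [-0.5, 0.8, -0.6]
gripper_width: 0.998
moved [-0.0003  0.     -0.001 ]
plate_hex 0.75 [317. 157.] 7969
  z med 0.0033 rect [  0.61    0.295 103.427 104.161  13.802]
   {'hole': np.False_, 'rect': [611.1, 293.7, 68.5, 80.0, 12.8], 'circ': [613.3, 291.0, 43.2], 'cen': [610.4, 294.7]}
   {'hole': np.True_, 'rect': [608.7, 301.5, 57.8, 51.9, 13.9], 'circ': [610.2, 295.4, 32.7], 'cen': [606.7, 305.7]}
0.63 [322.3, 182.5]
zt 0.0544
hex (np.float64(120.18170229880127), np.float64(13.75), [39.7, 40.0, 40.4]) 14.0 cen [610.  296.3] ((610.104248046875, 296.6077880859375), 22.69407844543457)
22.775 [0.60973353 0.29446702 0.18488295] [-1.07  0.65  0.81  1.63 -0.52  1.09  0.14]
```

View pics/w18.png

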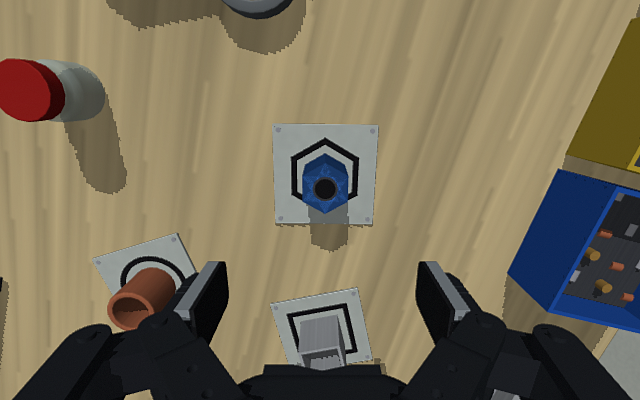

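The spacer stands in the hexagon at (325,180), about 1 mm and 0.2° off. The channel is next, by way of a mid waypoint.

```bash
python3 - <<'E'
from h import *
togo(.52,-.03,.2,0,180)
togo(.337,-.315,.19,-6.7,180)
E
```

```text
now [0.6097 0.2945 0.1849] yaw 14.4 -> shift cm [-16.78  29.19  -1.45] turn [0.001 0.002 0.252] deg -14.4
now [0.6097 0.2945 0.1849] yaw 14.4 -> shift cm [-41.61  52.22  -0.37] turn [0.001 0.002 0.369] deg -21.1
```

```bash
python3 -m creep '[[[-16.8,29.2,-1,0,0,0.25,1],[-16.8,29.2,-1,0,0,0.25,1],[-16.8,29.2,-1,0,0,0.25,1],[-16.8,29.2,-1,0,0,0.25,1],[-16.8,29.2,-1,0,0,0.25,1],[-41.6,52.2,-0.5,0,0,0.37,1],[-41.6,52.2,-0.5,0,0,0.37,1],[-41.6,52.2,-0.5,0,0,0.37,1],[-41.6,52.2,-0.5,0,0,0.37,1],[-41.6,52.2,-0.5,0,0,0.37,1]]]' 40
python3 - <<'E'
from h import *
togo(.337,-.315,.19,-6.7,180)
print(bot.get_obs()['q'].round(2))
E
```

```text
t: 24.02
eef_pos: [0.3623, -0.2738, 0.1918]
tool_rot: [-0.0, 0.998, -0.059, -0.0]
contact_force: [0.5, -0.2, 0.6]
gripper_width: 0.999
now [ 0.3623 -0.2738  0.1918] yaw -6.7 -> shift cm [-2.03  4.39  0.18] turn [-0.  0. -0.] deg 0.0
[-0.42  0.27  1.11  2.15 -0.32  0.89  0.76]
```

```bash
python3 -m creep '[[[-2,4.4,0,0,0,0,1],[-2,4.4,0,0,0,0,1],[-2,4.4,0,0,0,0,1],[-2,4.4,0,0,0,0,1]]]' 40
python3 - <<'E'
from h import *
parts(["channel_mid"],"w19")
plates(["plate_channel"],"w20")
o=bot.get_obs();print(o['t'],o['eef_pos'],o['q'].round(2))
E
```

```text
t: 24.52
eef_pos: [0.3394, -0.3127, 0.1917]
tool_rot: [-0.0, 0.998, -0.058, -0.0]
contact_force: [0.2, 0.5, 0.2]
gripper_width: 1.003
moved [-0.0001 -0.0001  0.0001]
plate_channel 0.89 [466. 251.] 5924
  z med 0.0034 rect [  0.475  -0.428 104.072 105.003  15.685]
   {'hole': np.False_, 'rect': [476.2, -435.5, 93.7, 75.1, 15.7], 'circ': [476.1, -429.5, 54.8], 'cen': [471.6, -431.1]}
24.725 [ 0.33920079 -0.31316979  0.1919825 ] [-0.3   0.29  1.09  2.14 -0.33  0.9   0.87]
```

View pics/w19.png

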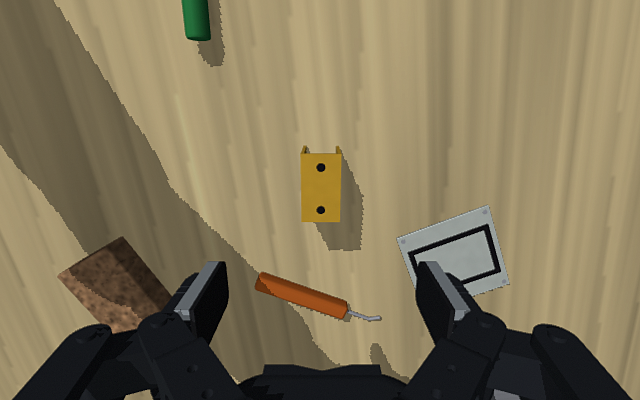

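The channel is at (321,187), lined up with the fingers. The network missed it, so I'll use its yellow colour. The channel plate is at (455,250), with its long side at about 16°. The orange tool at (300,295) is clear of the fingers.

```bash
cat >> h.py <<'E'
def yellow(tag,box):
    cam=Cam("wrist"); im,d=bot.read_camera("wrist"); cv2.imwrite(f"pics/{tag}.png",im)
    h=cv2.cvtColor(im,cv2.COLOR_BGR2HSV); m=(h[...,0]>18)&(h[...,0]<32)&(h[...,1]>170)
    b=np.zeros(m.shape,bool); b[box[1]:box[3],box[0]:box[2]]=1; m&=b
    pc=cam.cloud(d,m); zt=np.percentile(pc[:,2],90); t=pc[abs(pc[:,2]-zt)<.005]
    (x,y),(w,hh),a=cv2.minAreaRect((t[:,:2]*1000).astype(np.float32)); print("ztop",zt.round(4),"n",len(t),"rect",np.round([x,y,w,hh,a],1))
E
python3 - <<'E'
from h import *
yellow("w21",(280,130,370,240))
togo(.337,-.315,.0105,-6.7,180)
E
```

```text
ztop 0.0501 n 2553 rect [ 336.8 -314.6   63.9   35.5   83.1]
now [ 0.3391 -0.3133  0.192 ] yaw -6.7 -> shift cm [-0.19  0.19 18.15] turn [-0.     0.     0.001] deg -0.0
```

```bash
python3 -m creep '[[[-0.2,0.07,6,0,0,0,1],[-0.2,0.07,12,0,0,0,1],[-0.2,0.07,16.5,0,0,0,1],[-0.2,0.07,18.1,0,0,0,1],[-0.2,0.07,18.1,0,0,0,1],[-0.2,0.07,18.1,0,0,0,0.3],[-0.2,0.07,18.1,0,0,0,0.3],[-0.2,0.07,18.1,0,0,0,0.3],[-0.2,0.07,18.1,0,0,0,0.3],[-0.2,0.07,18.1,0,0,0,0.3]]]' 30
python3 -m creep '[[[0,0,0,0,0,0,0.3],[0,0,0,0,0,0,0.3],[0,0,-5,0,0,0,0.3],[0,0,-11,0,0,0,0.3],[0,0,-13,0,0,0,0.3],[0,0,-13,0,0,0,0.3]]]' 30
python3 - <<'E'
from h import *
togo(.474,-.4285,.14,-74.3,180)
E
```

```text
t: 26.02
eef_pos: [0.3372, -0.3146, 0.0119]
tool_rot: [0.0, 0.998, -0.059, 0.001]
contact_force: [-0.6, 1.9, 5.8]
gripper_width: 0.415
t: 26.78
eef_pos: [0.3376, -0.3145, 0.1422]
tool_rot: [0.0, 0.998, -0.059, 0.002]
contact_force: [0.3, 0.7, -2.9]
gripper_width: 0.419
now [ 0.3376 -0.3145  0.1422] yaw -6.7 -> shift cm [14.88  9.73  0.28] turn [-0.002 -0.003  1.18 ] deg -67.6
```

```bash
python3 -m creep '[[[14.9,9.7,0,0,0,1.18,0.3],[14.9,9.7,0,0,0,1.18,0.3],[14.9,9.7,0,0,0,1.18,0.3],[14.9,9.7,0,0,0,1.18,0.3],[14.9,9.7,0,0,0,1.18,0.3],[14.9,9.7,0,0,0,1.18,0.3],[14.9,9.7,0,0,0,1.18,0.3],[14.9,9.7,0,0,0,1.18,0.3],[14.9,9.7,0,0,0,1.18,0.3],[14.9,9.7,0,0,0,1.18,0.3]]]' 30
python3 - <<'E'
from h import *
plates(["plate_channel"],"w22")
yellow("w23",(240,200,420,400))
togo(.474,-.4285,.016,-74.3,180)
E
```

```text
t: 28.02
eef_pos: [0.4729, -0.4282, 0.1407]
tool_rot: [-0.0, 0.797, -0.604, -0.0]
contact_force: [0.6, -0.3, -1.0]
gripper_width: 0.417
moved [ 0.     -0.      0.0002]
plate_channel 0.65 [327. 174.] 11512
  z med 0.0033 rect [  0.478  -0.429 101.863 104.154  14.444]
   {'hole': np.False_, 'rect': [478.2, -431.3, 91.3, 90.9, 12.1], 'circ': [472.3, -433.1, 59.6], 'cen': [474.6, -430.1]}
   {'hole': np.True_, 'rect': [475.7, -430.1, 80.3, 53.6, 15.7], 'circ': [476.0, -430.1, 47.6], 'cen': [475.9, -429.7]}
ztop 0.1789 n 12252 rect [ 474.5 -428.1   60.7   37.7   16.5]
now [ 0.4731 -0.4283  0.1411] yaw -74.4 -> shift cm [ 0.05 -0.08 12.51] turn [-0.     0.    -0.001] deg 0.1
```

View pics/w23.png

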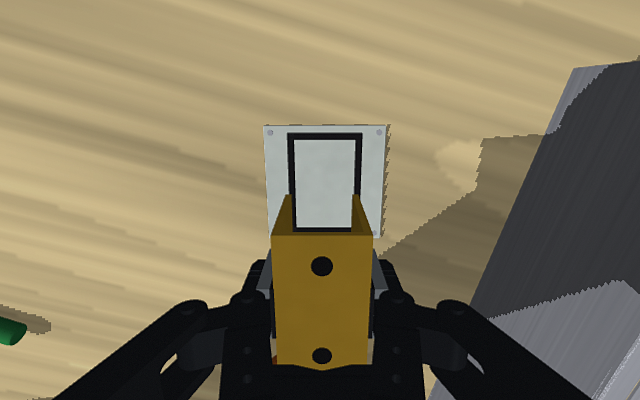

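The channel hangs at (322,300), with the rectangle outline at (326,182) ahead and parallel, centred at (475.7, -430.0) mm and 15.7°. The grey tray on the right is well clear.

```bash
python3 -m creep '[[[0.2,-0.18,5,0,0,0,0.3],[0.2,-0.18,10,0,0,0,0.3],[0.2,-0.18,11.9,0,0,0,0.3],[0.2,-0.18,12.5,0,0,0,0.3],[0.2,-0.18,12.5,0,0,0,0.3],[0.2,-0.18,12.5,0,0,0,0.3]]]' 30
python3 -m creep '[[[0,0,0,0,0,0,0.75],[0,0,0,0,0,0,0.8],[0,0,0,0,0,0,1],[0,0,-5,0,0,0,1],[0,0,-11,0,0,0,1],[0,0,-17,0,0,0,1],[0,0,-17,0,0,0,1],[0,0,-17,0,0,0,1]]]' 40
python3 - <<'E'
from h import *
plates(["plate_channel"],"w24")
yellow("w25",(270,110,400,260))
o=bot.get_obs();print(o['t'],o['eef_pos'],o['q'].round(2))
E
```

```text
t: 28.92
eef_pos: [0.4761, -0.4307, 0.0177]
tool_rot: [0.0, 0.797, -0.604, 0.001]
contact_force: [0.0, 0.1, -1.8]
gripper_width: 0.418
t: 29.92
eef_pos: [0.4754, -0.4293, 0.1857]
tool_rot: [-0.0, 0.797, -0.604, -0.0]
contact_force: [-0.8, 0.2, -1.2]
gripper_width: 1.003
moved [-0.0001  0.0002 -0.0009]
plate_channel 0.74 [320. 152.] 7268
  z med 0.0033 rect [  0.477  -0.43  103.842 103.481  15.762]
   {'hole': np.False_, 'rect': [475.9, -430.2, 90.6, 63.7, 15.7], 'circ': [475.7, -430.3, 54.9], 'cen': [483.5, -428.8]}
ztop 0.0541 n 2773 rect [ 475.2 -430.9   64.7   35.8   15.8]
30.075 [ 0.47494095 -0.42892083  0.18447903] [-0.1   0.78  1.18  1.74 -0.78  1.18  0.02]
```

View pics/w25.png

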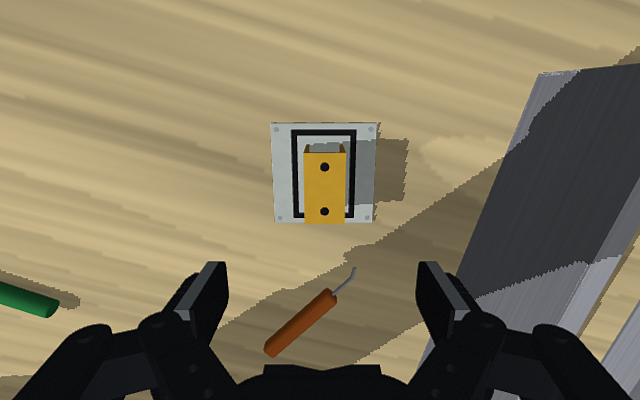

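The channel is centred in its rectangle at (325,185), within about 1 mm. I'll do one overall check before handing in.

```bash
python3 - <<'E'
from h import *
im,d=bot.read_camera("top"); cv2.imwrite("pics/top_end.png",im)
im2,d2=bot.read_camera("scene"); 
for l in("jar_mid","tape_mid"):
    for n,dd in(("top",d),("scene",d2)):
        s=bot.silhouettes(n,l)
        if s:
            c=Cam(n).cloud(dd,s[0]["mask"]); t=c[c[:,2]>np.percentile(c[:,2],95)-.006]; print(l,n,s[0]["xy"],np.round(cv2.minAreaRect((t[:,:2]*1000).astype(np.float32))[0],1))
E
```

```text
jar_mid top [191.7, 247.1] [362. 315.]
jar_mid scene [415.2, 260.8] [362.7 318. ]
tape_mid top [138.5, 189.2] [505.3 455.6]
tape_mid scene [411.3, 325.9] [508.3 460.3]
```

View pics/top_end.png

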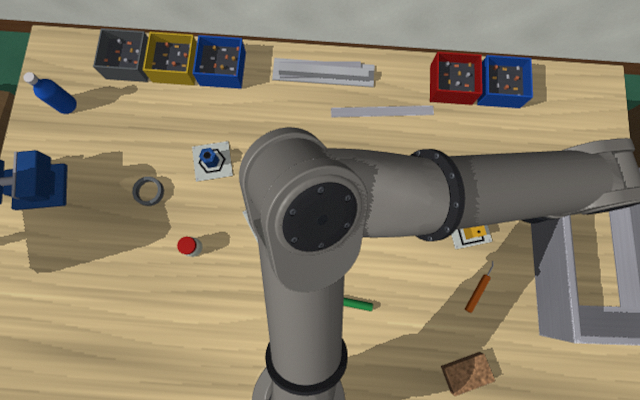

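The top view shows the hex (209,157) and the channel (472,232) on their plates, and the jar and tape where they were. The arm hides the other two plates, which I checked from the wrist after placing.

```bash
python3 - <<'E'
from station import bot
o=bot.get_obs(); print(o['t'],o['contact_force'].round(1)); print(bot.hand_in())
E
```

```text
30.375 [-0.  -0.1  1.4]
the job is handed in; nothing more can be done
None
```

All four parts stand upright on their own check plates, released, and the job was handed in at 30.4 s. I placed them in the order round tube, square tube, hex spacer, channel.

My last wrist-camera checks, taken after letting go of each part:

| Part | Off centre | Turn error | Top of part |
|---|---|---|---|
| Round tube | about 1 mm | not applicable | 54 mm |
| Square tube | about 1 mm | about 0.3° | 54 mm |
| Hex spacer | about 1 mm | about 0.2° | 54 mm |
| Channel | about 1 mm | about 0.1° | 54 mm |

- **Heights:** A 54 mm top is a 50 mm part on a 4 mm plate, so all four are seated flat.
- **Jar and tape core:** Both read within about 2 mm of their first positions in the top and scene views, and the tool registered no contact at the end.
- **Disagreements:**
  - The top and scene cameras differ by up to about 6 mm, so I relied on the wrist camera.
  - The network missed the hex plate once and the channel once. I measured those from the pixels instead, and the first hex plate reading was about 1.7 mm from that one in y.
- **Not rechecked at the end:** The arm hid the round and square plates in the final top view, so those two rest on the check made just after each was placed.

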